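# Check the stop of a hand crimper's lever

### The arm

A 6-joint arm with a two-finger parallel gripper is mounted at the origin on the work surface. World frame = base frame: x ahead of the robot, y to its left, z up, the work surface at z = 0. Lengths are in mm, angles in degrees, forces in N, time in s.
With the tool pointing down it reaches from about 350 to 850 mm from the base axis. Payload 8.1 kg.
Tool frame: the origin (TCP) lies at the very end of the fingers, on their centre line; the grasp point (between the pads) lies 19 mm behind it (r.grip_depth is the distance from the TCP to the grasp point, in mm); y points along the fingers, z is the direction in which the jaws open and shut, and the axes are right-handed (so a half turn about y gives the same grasp; the last joint's range is limited). The gripper opens to 85 mm and grips with 20 to 120 N. Pads are 22 mm wide; open, the fingers measure 114 mm over their backs; the gripper's body (76 mm by 85 mm) begins 54 mm behind the grasp point. The pads swing forward as they close: fully open they stand 13 mm farther back than shut.
Start: joints at [-76.742, 7.471, 85.268, -0, 87.261, -4.893], TCP at [186.937, -570.14, 231.292] pointing down, gripper open.
Joint ranges: [-169.43, 169.43], [-51.17, 129.36], [1.28, 143.12], [-76.62, 256.62], [0, 156.53], [-152.29, 152.29]. Speed limits (degrees/s): [136.94, 136.94, 159.86, 180, 180, 180].

### API

Orientations are given as [roll, pitch, yaw] about the fixed x, y, z axes, in that order (R = Rz(yaw) Ry(pitch) Rx(roll)).
In Python, from bench import readout, eyes, r gives the robot as it stands. The module is installed in compiled form; this text tells all that it offers.
- The arm moves only by the tool move_arm, never from a script. Its argument "motion" is text: rows parted by semicolons, each of 6 numbers parted by spaces: the shift along the world's x, y, z in cm, then the turn, a rotation vector about the world's x, y, z in degrees. A call has 1 to 10 rows; each row is the pose to reach, as a shift and turn from the pose commanded when the call began; what a row does not reach only later rows make up. A row lasts 1/12 s, in which the tool goes at most 41.7 mm and 7.16 degrees, less where a joint would pass 70% of its speed; a pose out of reach is approached as far as the arm can. A call with a gripper value outside its range is refused whole. "fingers" is the finger opening in cm, from 0 to 8.54, set as the call begins (left out, the last holds). The fingers move at their own pace and stop on an object; "squeeze" is the grip in N (left out, the last holds). Time passes only in rows, so rows that repeat a pose let the fingers close. It gives the time, the measured TCP pose, the force and the opening at its end, in the units of the state.
- readout.sense(): the state, without advancing time (a new reading comes with each control period).
- eyes.snapshot(name): name is "scene" or "top" or "wrist"; returns a dict with "image" (420x560x3 uint8, blue, green, red), "fx", "fy", "cx", "cy" (pixels), "dist_coeffs" ([k1, k2, p1, p2, k3] as OpenCV has them; the pictures are not rectified), "world_to_cam" (4x4, takes a point from world to camera coordinates). Camera axes: x right, y down, z forward; pixel columns grow to the right and rows downward; lengths in mm; the calibration is good to about 2 mm. A picture is of the moment at which its call begins. There is no depth.
- r.hand_in(): hands the job in, once; it reports no verdict.
The state is a dict: "time": time; "joint_pos": joint angles; "qd": joint speeds; "joint_efforts": joint torques, N m; "tool_pos": TCP position; "tcp_rot": TCP orientation; "ft_force": force on the tool from outside, world axes, zero at the start; "wrist_torque": the same for the moment, N m; "finger_gap": finger opening in mm.
Only numpy, scipy, OpenCV 4.12 (cv2) and the standard library are available. Lean on these libraries where they do the work, as an engineer would, in place of code of your own. Each camera call takes 0.05 s, during which the arm holds its last target. There are 200 camera calls.

### The job

Check that the lever of the large crimper stops short of its bar: with the backs of your fingers press the lever in from outside until it meets its stop, let it spring right back out, then press it in to the stop a second time and finish while holding it there, so that the gap can be gauged. Do not force it, do not pinch the lever or touch the bar, and leave the small crimper and everything else on the bench alone.

Things in the scene. Friction and masses are not known exactly. Their poses are not given: they have to be found in the camera images.
- large: the large crimper, lying level in a cradle fixed to the bench; jaw head 50 mm in diameter (small one 22 mm). Origin on the bench under the lever's hinge; x along the bar to the jaw head, y from bar to lever side, z up. Cradle foot x -15 to 115 mm, y +-55 mm; neck and head above it x -10 to 112 mm, up to 95 mm high. Lever and bar stick out to -x over free bench
- large_lever (a joint): swing of the large crimper's steel lever about its vertical hinge: 0 at rest (0.42 rad out from the bar), grows as it is pressed in, 0.42 at its stop (parallel to the bar, 12 mm gap). A spring returns it; at the pad about 2.5 N to start, 6 N at the stop. Blade 150 mm long from the hinge, 12 mm thick, from 58 to 82 mm above the bench
- large_pivot (a point): point on the vertical hinge axis of the large crimper's lever, at the lever's mid-height (70 mm above the bench). Its x axis points from the handles towards the 50 mm jaw head when the lever is at its stop; axes turn with the lever
- large_pad (a point): the place to press on the large crimper's lever: centre of the outer face (the face away from the bar), 105 mm from the hinge axis, at the lever's mid-height. The axes turn with the lever: x along the lever towards the hinge, y straight out of the outer face (press towards -y), z up
- large_bar: the fixed grip bar of the large crimper: plain aluminium round bar 16 mm in diameter, its origin 70 mm above the bench on the hinge axis, axes as large; it runs along y = -26 mm from x = -30 to -162 mm
- small: the small crimper, not part of the job: same build and axes, jaw head 22 mm in diameter, lever 125 mm long. Origin on the bench under its lever's hinge
- small_lever (a joint): swing of the small crimper's lever, 0 at rest, 0.42 pressed in
- vial_a: capped glass vial 23 mm in diameter, 46 mm tall, standing near the large crimper; origin under its centre
- vial_b: the same kind of vial, standing near the small crimper
- pen: marker pen lying along its x axis, 130 mm long, 17 mm thick; origin under its middle
- dish: flat lidded dish, 93 mm in diameter, 15 mm tall; origin under its centre
- pipette: hand pipette lying along its x axis, from -92 to +170 mm, 28 mm wide, 26 mm tall
- wrench: small wrench lying along its x axis, 130 mm long, less than 20 mm tall

How it is judged:
By the outcome, as a careful person would: the job done as asked, in the order asked, and still so for the second after the job is handed in, while the arm keeps its last pose, push and grip.
It also fails if it takes over 48 s, if anything falls off the work surface, if the arm or the gripper's body presses on something with over 40 N, if the wrist force passes 120 N, or if a joint passes its speed limit or range.

## Working session

There is one attempt and no reset: what is moved stays moved. The work goes in short steps, Python scripts to look and compute and a tool call to move; the robot and the scene stay as the last step left them, time stands still between calls to the robot, and variables do not carry over. Pictures are saved under pics/ and viewed, about 8 in all and at most 12, crops included, and the job is handed in when it is done.

Besides the shell and the picture viewer there is one more tool, called after "Call:" by a JSON object that holds its "op" and its "data". move_arm: Moves the arm, as the interface text tells. Its arguments: {"type":"object","properties":{"motion":{"type":"string"},"fingers":{"type":"number"},"squeeze":{"type":"number"}},"required":["motion"]}

```bash
mkdir -p pics
python3 - <<'E'
from bench import readout, eyes, r
import cv2,pickle
d={}
for n in("scene","top"):
    s=eyes.snapshot(n); d[n]=s; cv2.imwrite(f"pics/{n}0.png",s["image"])
    print(n,s["fx"],s["cx"],s["cy"],s["world_to_cam"].round(3).tolist(),s["dist_coeffs"])
pickle.dump(d,open("s0.pkl","wb"))
print(readout.sense())
E
```

```text
scene 453.8877897185194 279.48569251932236 217.54841454024182 [[0.785, 0.619, -0.015, -416.467], [0.481, -0.625, -0.615, -173.187], [-0.39, 0.475, -0.789, 1569.295], [0.0, 0.0, 0.0, 1.0]] [-0.0951175  0.         0.         0.         0.       ]
top 387.13763819840585 281.74165591381734 215.22546833175446 [[0.029, -1.0, 0.01, 5.79], [-0.982, -0.03, -0.185, 524.898], [0.185, -0.005, -0.983, 1124.574], [0.0, 0.0, 0.0, 1.0]] [0.00195363 0.         0.         0.         0.        ]
{'time': 0.1, 'joint_pos': array([-7.67429512e+01,  7.51021885e+00,  8.53250442e+01,  1.89284658e-03,
        8.72630247e+01, -4.89253236e+00]), 'qd': array([ 0.04944374, -0.06828522, -0.10399649,  0.05691679,  0.01892083,
       -0.02593374]), 'joint_efforts': array([ 1.07138032e-03, -5.70954680e+01, -5.01942015e+01, -2.00200639e-04,
        8.06547760e-03,  3.79080029e-05]), 'tool_pos': array([ 186.81843284, -569.63109031,  230.33599776]), 'tcp_rot': array([-9.00977684e+01,  1.02663146e-02, -1.61850520e+02]), 'ft_force': array([ 0.04806648,  0.32076682, -1.11377198]), 'wrist_torque': array([-0.01376105,  0.01006925,  0.00610763]), 'finger_gap': 85.37962529033256}
```

View pics/top0.png

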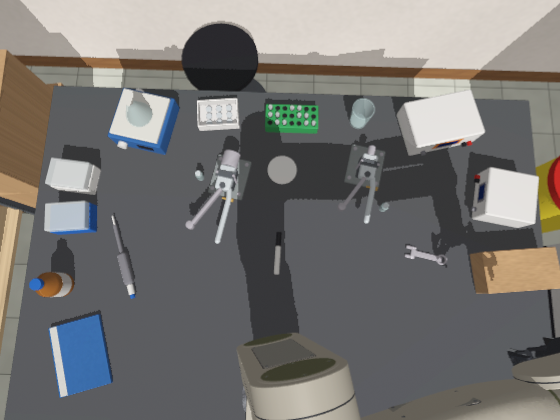

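View pics/scene0.png

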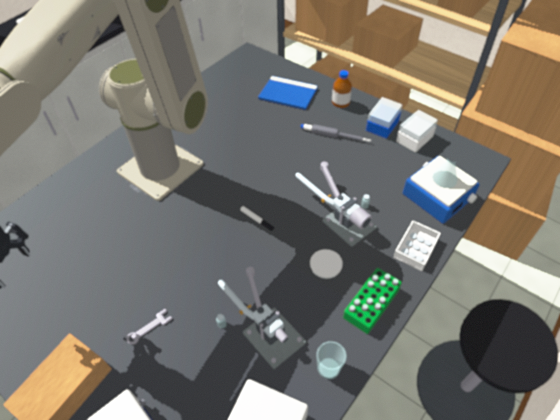

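Run:
```python
import cv2,pickle,numpy as np
d=pickle.load(open("s0.pkl","rb"))
a=cv2.resize(d["top"]["image"][140:260,170:270],None,fx=4,fy=4,interpolation=cv2.INTER_CUBIC)
b=cv2.resize(d["scene"]["image"][150:255,285:390],None,fx=4,fy=4,interpolation=cv2.INTER_CUBIC)
o=np.zeros((480,800,3),np.uint8); o[:a.shape[0],:380]=a[:,:380]; o[:420,385:800]=b[:,:415]
cv2.imwrite("pics/z.png",o)
```

```text
(no output)
```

View pics/z.png

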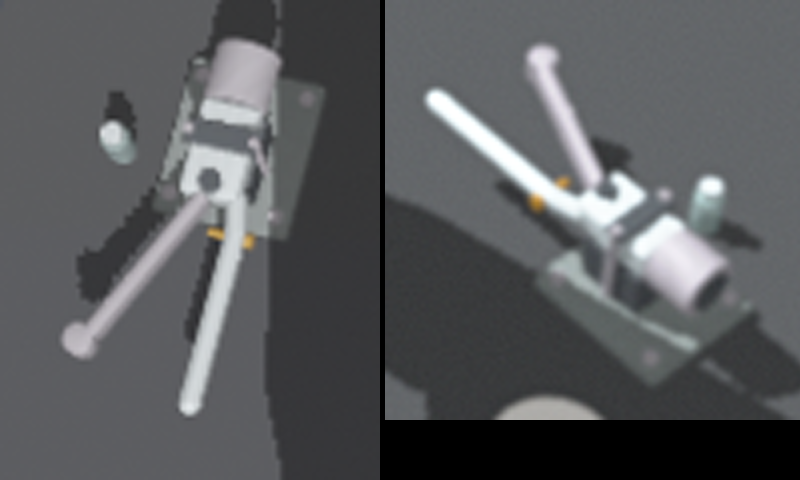

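```bash
cat > h.py <<'E'
import numpy as np,cv2
def ray(s,uv):
    K=np.array([[s["fx"],0,s["cx"]],[0,s["fy"],s["cy"]],[0,0,1]])
    p=cv2.undistortPoints(np.float64(uv).reshape(-1,1,2),K,s["dist_coeffs"]).reshape(-1,2)
    T=s["world_to_cam"];R=T[:3,:3];c=-R.T@T[:3,3]
    return c,np.c_[p,np.ones(len(p))]@R
def plane(s,uv,z):
    c,d=ray(s,uv);return (c+d*((z-c[2])/d[:,2])[:,None])
def tri(s1,u1,s2,u2):
    A=np.zeros((3,3));b=np.zeros(3)
    for s,u in((s1,u1),(s2,u2)):
        c,d=ray(s,[u]);d=d[0]/np.linalg.norm(d[0]);P=np.eye(3)-np.outer(d,d);A+=P;b+=P@c
    return np.linalg.solve(A,b)
def proj(s,X):
    K=np.array([[s["fx"],0,s["cx"]],[0,s["fy"],s["cy"]],[0,0,1]])
    T=s["world_to_cam"]
    return cv2.projectPoints(np.float64(X).reshape(-1,3),cv2.Rodrigues(T[:3,:3])[0],T[:3,3],K,s["dist_coeffs"])[0].reshape(-1,2)
E
python3 - <<'E'
import pickle;from h import *
d=pickle.load(open("s0.pkl","rb"));t,s=d["top"],d["scene"]
c=lambda x,y,ox,oy:((x+.5)/4-.5+ox,(y+.5)/4-.5+oy)
T=lambda x,y:c(x,y,170,140)
S=lambda x,y:c(x-385,y,285,150)
for n,a,b in(("knob",(80,340),(542,58)),("barend",(190,405),(436,98)),("hinge",(208,180),(605,188)),("vialcap",(110,128),(712,185))):
    print(n,tri(t,T(*a),s,S(*b)).round(1))
g=t["image"].astype(int);v=g.sum(2)/3
L=[];B=[]
hw=g.astype(np.uint8)
for row in range(200,238):
    x=np.arange(185,236);vv=v[row,185:236]
    m=vv>120
    runs=np.split(x[m],np.where(np.diff(x[m])>1)[0]+1)
    out=[]
    for q in runs:
        if len(q)>1:
            lo,hi=q[0]-2,q[-1]+3;w=np.clip(v[row,lo:hi]-75,0,None);out.append((round((np.arange(lo,hi)*w).sum()/w.sum(),1),len(q), tuple(g[row,q[len(q)//2]])))
    if row%2==0:print(row,[(o[0],o[1],int(o[2][2]-o[2][1])) for o in out])
    for o in out:
        if o[2][2]-o[2][1]<0 and row>203:B.append((o[0],row))
        if o[2][2]-o[2][1]>4 and row<219:L.append((o[0],row))
for n,P,z in(("bar",B,70),("lever",L,76)):
    X=plane(t,P,z)[:,:2];f=cv2.fitLine(np.float32(X),cv2.DIST_HUBER,0,.01,.01).ravel();f=f*(1 if f[0]>0 else np.array([-1,-1,1,1]));print(n,len(P),f,np.degrees(np.arctan2(f[1],f[0])), X.min(0),X.max(0))
E
```

```text
knob [483.  291.3  79.3]
barend [438.4 209.   72.9]
hinge [603.6 202.2  87.7]
vialcap [652.7 285.9  49. ]
200 [(np.float64(211.2), 7, 5), (np.float64(228.8), 7, -5)]
202 [(np.float64(209.7), 7, 5), (np.float64(227.8), 6, -4)]
204 [(np.float64(207.9), 7, 4), (np.float64(227.3), 7, -5)]
206 [(np.float64(206.3), 7, 3), (np.float64(226.6), 6, -5)]
208 [(np.float64(204.7), 7, 5), (np.float64(226.0), 6, -5)]
210 [(np.float64(203.1), 7, 4), (np.float64(225.6), 6, -4)]
212 [(np.float64(201.6), 8, 5), (np.float64(224.9), 6, -5)]
214 [(np.float64(199.8), 7, 5), (np.float64(224.5), 6, -5)]
216 [(np.float64(198.0), 7, 4), (np.float64(223.8), 6, -5)]
218 [(np.float64(196.4), 8, 4), (np.float64(223.4), 6, -5)]
220 [(np.float64(188.8), 2, 1), (np.float64(194.6), 7, 4), (np.float64(222.8), 6, -4)]
222 [(np.float64(191.1), 11, 4), (np.float64(222.3), 6, -4)]
224 [(np.float64(189.7), 11, 4), (np.float64(221.7), 6, -5)]
226 [(np.float64(189.4), 8, 5), (np.float64(221.0), 7, -4)]
228 [(np.float64(190.2), 6, 4), (np.float64(220.4), 6, -4)]
230 [(np.float64(219.7), 6, -5)]
232 [(np.float64(219.3), 6, -5)]
234 [(np.float64(218.7), 6, -5)]
236 [(np.float64(218.3), 6, -5)]
bar 34 [ 9.7697926e-01 -2.1333429e-01  4.9936081e+02  1.9628975e+02] -12.3178215 [449.64041555 185.1299766 ] [549.61773512 206.96861794]
lever 8 [  0.81445223  -0.5802306  536.88525    248.44357   ] -35.466763 [515.60594041 232.78098695] [559.00633685 263.73270973]
```

Run:
```python
import numpy as np
p0=np.array([187,-570]);R=np.hypot(*p0);a0=np.arctan2(p0[1],p0[0]);R1=np.hypot(558,316);a1=np.arctan2(316,558)
k=np.linspace(0,1,31);a=a0+k*(a1-a0);r=R+k*(R1-R);P=np.c_[r*np.cos(a),r*np.sin(a)]/10
for c in range(3):
    print("; ".join(f"{P[c*10+i][0]-P[c*10][0]:.1f} {P[c*10+i][1]-P[c*10][1]:.1f} 0 0 0 {125.5/30*i:.1f}" for i in range(1,11)))
```

```text
3.4 1.1 0 0 0 4.2; 6.7 2.3 0 0 0 8.4; 9.9 3.8 0 0 0 12.6; 13.1 5.5 0 0 0 16.7; 16.2 7.3 0 0 0 20.9; 19.1 9.4 0 0 0 25.1; 21.9 11.6 0 0 0 29.3; 24.6 13.9 0 0 0 33.5; 27.2 16.5 0 0 0 37.7; 29.6 19.2 0 0 0 41.8
2.3 2.8 0 0 0 4.2; 4.4 5.8 0 0 0 8.4; 6.3 8.9 0 0 0 12.6; 8.0 12.1 0 0 0 16.7; 9.5 15.4 0 0 0 20.9; 10.9 18.8 0 0 0 25.1; 12.0 22.3 0 0 0 29.3; 13.0 25.9 0 0 0 33.5; 13.7 29.5 0 0 0 37.7; 14.2 33.2 0 0 0 41.8
0.3 3.7 0 0 0 4.2; 0.4 7.4 0 0 0 8.4; 0.3 11.1 0 0 0 12.6; -0.1 14.8 0 0 0 16.7; -0.7 18.5 0 0 0 20.9; -1.5 22.2 0 0 0 25.1; -2.5 25.8 0 0 0 29.3; -3.7 29.4 0 0 0 33.5; -5.1 32.9 0 0 0 37.7; -6.8 36.3 0 0 0 41.8
```

Call:
{"op": "move_arm", "data": {"motion": "3.4 1.1 0 0 0 4.2; 6.7 2.3 0 0 0 8.4; 9.9 3.8 0 0 0 12.6; 13.1 5.5 0 0 0 16.7; 16.2 7.3 0 0 0 20.9; 19.1 9.4 0 0 0 25.1; 21.9 11.6 0 0 0 29.3; 24.6 13.9 0 0 0 33.5; 27.2 16.5 0 0 0 37.7; 29.6 19.2 0 0 0 41.8", "fingers": 0, "squeeze": 60}}

```text
time: 0.93
tool_pos: [484.0, -376.6, 230.6]
tcp_rot: [-90.1, 0.0, -119.8]
ft_force: [0.3, -0.2, 0.0]
finger_gap: -0.2
```

Call:
{"op": "move_arm", "data": {"motion": "2.3 2.8 0 0 0 4.2; 4.4 5.8 0 0 0 8.4; 6.3 8.9 0 0 0 12.6; 8.0 12.1 0 0 0 16.7; 9.5 15.4 0 0 0 20.9; 10.9 18.8 0 0 0 25.1; 12.0 22.3 0 0 0 29.3; 13.0 25.9 0 0 0 33.5; 13.7 29.5 0 0 0 37.7; 14.2 33.2 0 0 0 41.8"}}

```text
time: 1.77
tool_pos: [625.0, -44.3, 230.6]
tcp_rot: [-90.1, 0.0, -78.0]
ft_force: [-0.2, -0.6, 1.0]
finger_gap: -0.1
```

Call:
{"op": "move_arm", "data": {"motion": "0.3 3.7 0 0 0 4.2; 0.4 7.4 0 0 0 8.4; 0.3 11.1 0 0 0 12.6; -0.1 14.8 0 0 0 16.7; -0.7 18.5 0 0 0 20.9; -1.5 22.2 0 0 0 25.1; -2.5 25.8 0 0 0 29.3; -3.7 29.4 0 0 0 33.5; -5.1 32.9 0 0 0 37.7; -6.8 36.3 0 0 0 41.8"}}

```text
time: 2.6
tool_pos: [556.0, 318.5, 230.6]
tcp_rot: [-90.0, 0.0, -36.2]
ft_force: [0.7, 0.2, -0.0]
finger_gap: -0.1
```

Call:
{"op": "move_arm", "data": {"motion": "0.1 -0.1 -3 0 0 0; 0.2 -0.2 -6 0 0 0; 0.2 -0.2 -9 0 0 0; 0.2 -0.2 -12 0 0 0; 0.2 -0.2 -14.5 0 0 0; 0.2 -0.2 -16.5 0 0 0; 0.2 -0.2 -17.5 0 0 0; 0.2 -0.2 -18 0 0 0; 0.2 -0.2 -18 0 0 0"}}

```text
time: 3.35
tool_pos: [558.3, 314.5, 50.2]
tcp_rot: [-90.1, 0.1, -36.5]
ft_force: [-0.2, 1.1, 1.3]
finger_gap: -0.3
```

Run:
```python
from bench import eyes
from h import *
o=np.zeros((420,800,3),np.uint8)
w=eyes.snapshot("wrist");t=eyes.snapshot("top");s=eyes.snapshot("scene")
o[:300,:400]=cv2.resize(w["image"],(400,300))
o[:360,400:700]=cv2.resize(t["image"][140:260,170:270],None,fx=3,fy=3)
cv2.imwrite("pics/a.png",o)
cv2.imwrite("pics/b.png",cv2.resize(s["image"][110:250,260:400],None,fx=4,fy=4))
```

```text
(no output)
```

View pics/a.png

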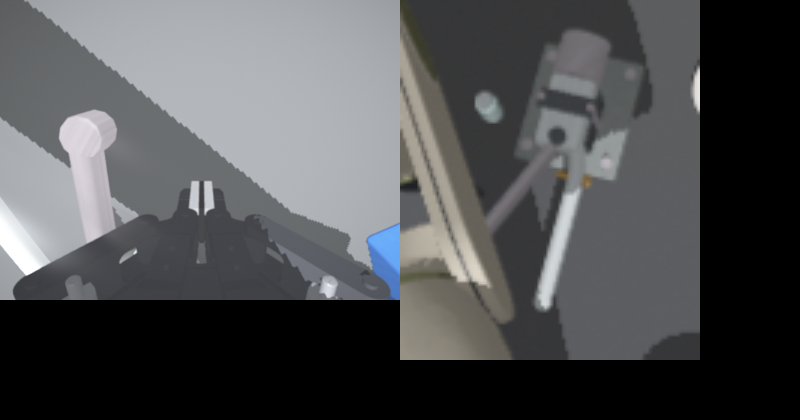

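View pics/b.png

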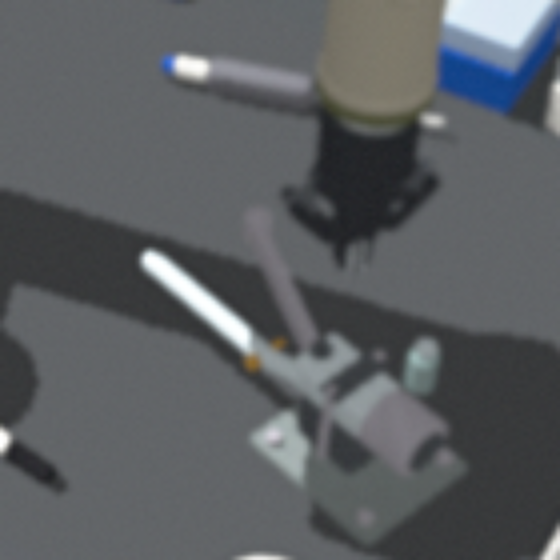

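Call:
{"op": "move_arm", "data": {"motion": "-0.6 -0.8 0.3 0 0 0; -1.2 -1.6 0.3 0 0 0; -1.7 -2.3 0.3 0 0 0; -2.0 -2.7 0.3 0 0 0; -2.1 -2.9 0.3 0 0 0; -2.1 -2.9 0.3 0 0 0"}}

```text
time: 4.0
tool_pos: [538.1, 285.6, 54.9]
tcp_rot: [-90.0, -0.0, -36.5]
ft_force: [-1.0, 0.2, -0.1]
finger_gap: -0.1
```

Call:
{"op": "move_arm", "data": {"motion": "-0.06 -0.08 0 0 0 0; -0.12 -0.16 0 0 0 0; -0.18 -0.24 0 0 0 0; -0.24 -0.32 0 0 0 0; -0.24 -0.32 0 0 0 0; -0.24 -0.32 0 0 0 0"}}

```text
time: 4.5
tool_pos: [535.5, 282.7, 54.2]
tcp_rot: [-90.0, 0.0, -36.4]
ft_force: [0.0, -1.1, 0.2]
finger_gap: -0.1
```

Call:
{"op": "move_arm", "data": {"motion": "-0.16 0.04 0 0 0 0; -0.22 -0.04 0 0 0 0; -0.28 -0.12 0 0 0 0; -0.28 -0.12 0 0 0 0; -0.28 -0.12 0 0 0 0"}}

```text
time: 4.92
tool_pos: [532.7, 281.4, 54.3]
tcp_rot: [-90.0, -0.0, -36.5]
ft_force: [0.3, -0.3, 0.5]
finger_gap: -0.0
```

Call:
{"op": "move_arm", "data": {"motion": "-0.06 -0.08 0 0 0 0; -0.12 -0.16 0 0 0 0; -0.12 -0.16 0 0 0 0; -0.12 -0.16 0 0 0 0"}}

```text
time: 5.25
tool_pos: [531.5, 279.8, 54.3]
tcp_rot: [-90.0, 0.0, -36.5]
ft_force: [0.2, 1.0, 0.2]
finger_gap: -0.1
```

Call:
{"op": "move_arm", "data": {"motion": "-0.06 -0.08 0 0 0 0; -0.12 -0.16 0 0 0 0; -0.12 -0.16 0 0 0 0; -0.12 -0.16 0 0 0 0"}}

```text
time: 5.58
tool_pos: [530.5, 278.4, 54.4]
tcp_rot: [-90.0, -0.0, -36.4]
ft_force: [1.5, 2.0, -1.6]
finger_gap: -0.3
```

Run:
```python
import numpy as np
v=np.array([530.5-603,278.4-200.8])/10
def R(a):
    a=np.radians(a);return np.array([[np.cos(a),-np.sin(a)],[np.sin(a),np.cos(a)]])@v-v
print("; ".join("%.2f %.2f 0 0 0 %.1f"%(*R(a),a) for a in np.arange(1,11)*2.1))
b=R(21)
for a in range(20,28):print(a,(R(a)-b).round(2))
```

```text
-0.28 -0.27 0 0 0 2.1; -0.55 -0.55 0 0 0 4.2; -0.81 -0.84 0 0 0 6.3; -1.06 -1.14 0 0 0 8.4; -1.29 -1.45 0 0 0 10.5; -1.52 -1.77 0 0 0 12.6; -1.73 -2.09 0 0 0 14.7; -1.93 -2.43 0 0 0 16.8; -2.12 -2.77 0 0 0 18.9; -2.30 -3.11 0 0 0 21.0
20 [0.08 0.17]
21 [0. 0.]
22 [-0.08 -0.17]
23 [-0.16 -0.34]
24 [-0.23 -0.51]
25 [-0.3  -0.68]
26 [-0.37 -0.85]
27 [-0.43 -1.02]
```

Call:
{"op": "move_arm", "data": {"motion": "-0.28 -0.27 0 0 0 2.1; -0.55 -0.55 0 0 0 4.2; -0.81 -0.84 0 0 0 6.3; -1.06 -1.14 0 0 0 8.4; -1.29 -1.45 0 0 0 10.5; -1.52 -1.77 0 0 0 12.6; -1.73 -2.09 0 0 0 14.7; -1.93 -2.43 0 0 0 16.8; -2.12 -2.77 0 0 0 18.9; -2.30 -3.11 0 0 0 21.0"}}

```text
time: 6.42
tool_pos: [508.0, 247.7, 54.7]
tcp_rot: [-89.9, -0.1, -15.3]
ft_force: [4.2, 4.8, -2.9]
finger_gap: -0.0
```

Call:
{"op": "move_arm", "data": {"motion": "-0.04 -0.09 0 0 0 0.5; -0.08 -0.17 0 0 0 1; -0.08 -0.17 0 0 0 1; -0.08 -0.17 0 0 0 1"}}

```text
time: 6.75
tool_pos: [507.3, 246.1, 54.7]
tcp_rot: [-89.9, -0.1, -14.5]
ft_force: [3.4, 4.2, -2.4]
finger_gap: -0.2
```

Call:
{"op": "move_arm", "data": {"motion": "-0.04 -0.09 0 0 0 0.5; -0.08 -0.17 0 0 0 1; -0.08 -0.17 0 0 0 1; -0.08 -0.17 0 0 0 1"}}

```text
time: 7.08
tool_pos: [506.5, 244.5, 54.7]
tcp_rot: [-89.9, -0.1, -13.4]
ft_force: [4.0, 5.2, -3.6]
finger_gap: 0.1
```

Call:
{"op": "move_arm", "data": {"motion": "-0.02 -0.05 0 0 0 0.2; -0.04 -0.09 0 0 0 0.5; -0.04 -0.09 0 0 0 0.5; -0.04 -0.09 0 0 0 0.5"}}

```text
time: 7.42
tool_pos: [506.1, 243.6, 54.7]
tcp_rot: [-89.9, -0.1, -12.9]
ft_force: [3.1, 5.2, -3.0]
finger_gap: -0.1
```

Call:
{"op": "move_arm", "data": {"motion": "-0.02 -0.05 0 0 0 0.2; -0.03 -0.09 0 0 0 0.5; -0.03 -0.09 0 0 0 0.5; -0.03 -0.09 0 0 0 0.5"}}

```text
time: 7.75
tool_pos: [505.8, 242.9, 54.7]
tcp_rot: [-89.9, -0.1, -12.4]
ft_force: [3.4, 5.1, -2.4]
finger_gap: 0.2
```

Call:
{"op": "move_arm", "data": {"motion": "-0.02 -0.05 0 0 0 0.1; -0.02 -0.05 0 0 0 0.1; -0.02 -0.05 0 0 0 0.1; -0.02 -0.05 0 0 0 0.1"}}

```text
time: 8.08
tool_pos: [505.7, 242.7, 54.7]
tcp_rot: [-89.8, -0.1, -12.3]
ft_force: [4.7, 7.3, -2.9]
finger_gap: 0.0
```

Call:
{"op": "move_arm", "data": {"motion": "-0.02 -0.05 0 0 0 0.1; -0.02 -0.05 0 0 0 0.1; -0.02 -0.05 0 0 0 0.1; -0.02 -0.05 0 0 0 0.1"}}

```text
time: 8.42
tool_pos: [505.7, 242.6, 54.8]
tcp_rot: [-89.8, -0.1, -12.2]
ft_force: [5.7, 9.5, -4.8]
finger_gap: -0.0
```

Call:
{"op": "move_arm", "data": {"motion": "-0.01 -0.05 0 0 0 0.1; -0.01 -0.05 0 0 0 0.1; -0.01 -0.05 0 0 0 0.1; -0.01 -0.05 0 0 0 0.1"}}

```text
time: 8.75
tool_pos: [505.7, 242.5, 54.8]
tcp_rot: [-89.8, -0.1, -12.1]
ft_force: [5.3, 11.3, -6.2]
finger_gap: 0.0
```

Call:
{"op": "move_arm", "data": {"motion": "0.24 0.58 0 0 0 -2.8; 0.46 1.01 0 0 0 -5.4; 0.65 1.35 0 0 0 -7.5; 0.85 1.69 0 0 0 -9.6; 1.06 2.01 0 0 0 -11.7; 1.29 2.33 0 0 0 -13.8; 1.52 2.64 0 0 0 -15.9; 1.77 2.94 0 0 0 -18; 2.03 3.23 0 0 0 -20.1; 2.30 3.51 0 0 0 -22.2"}}

```text
time: 9.58
tool_pos: [527.9, 276.2, 54.6]
tcp_rot: [-90.0, -0.0, -34.4]
ft_force: [1.2, 3.8, 0.2]
finger_gap: -0.2
```

Call:
{"op": "move_arm", "data": {"motion": "0.28 0.27 0 0 0 -2.1; 0.6 0.7 0 0 0 -2.1; 0.9 1.1 0 0 0 -2.1; 1.2 1.5 0 0 0 -2.1; 1.2 1.5 0 0 0 -2.1; 1.2 1.5 0 0 0 -2.1; 1.2 1.5 0 0 0 -2.1; 1.2 1.5 0 0 0 -2.1; 1.2 1.5 0 0 0 -2.1; 1.2 1.5 0 0 0 -2.1"}}

```text
time: 10.42
tool_pos: [539.5, 290.4, 54.3]
tcp_rot: [-90.0, -0.0, -36.5]
ft_force: [-0.5, -0.6, -1.4]
finger_gap: 0.1
```

Run:
```python
from bench import eyes,readout
from h import *
o=np.zeros((400,800,3),np.uint8)
w=eyes.snapshot("wrist");s=eyes.snapshot("scene")
o[:300,:400]=cv2.resize(w["image"],(400,300))
o[:,400:]=cv2.resize(s["image"][140:240,290:390],None,fx=4,fy=4)
cv2.imwrite("pics/c.png",o);print(readout.sense()["ft_force"])
print("knob rest in scene",proj(s,[483,291.3,79.3]))
```

```text
[0.11860921 0.06964525 1.24344464]
knob rest in scene [[323.60605597 164.19629448]]
```

View pics/c.png

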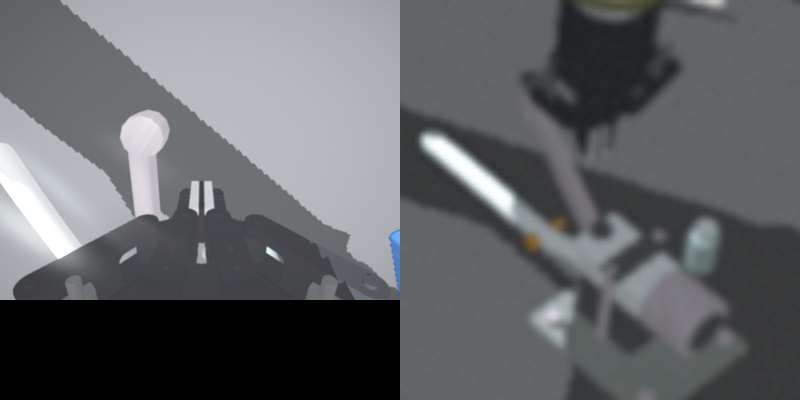

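Call:
{"op": "move_arm", "data": {"motion": "-0.3 -0.4 0 0 0 0; -0.6 -0.8 0 0 0 0; -0.8 -1.1 0 0 0 0; -0.92 -1.23 0 0 0 0; -0.92 -1.23 0 0 0 0"}}

```text
time: 10.93
tool_pos: [530.2, 278.1, 54.4]
tcp_rot: [-90.0, -0.0, -36.5]
ft_force: [1.4, 2.2, -1.7]
finger_gap: 0.1
```

Call:
{"op": "move_arm", "data": {"motion": "-0.28 -0.27 0 0 0 2.1; -0.55 -0.55 0 0 0 4.2; -0.81 -0.84 0 0 0 6.3; -1.06 -1.14 0 0 0 8.4; -1.29 -1.45 0 0 0 10.5; -1.52 -1.77 0 0 0 12.6; -1.73 -2.09 0 0 0 14.7; -1.93 -2.43 0 0 0 16.8; -2.12 -2.77 0 0 0 18.9; -2.30 -3.11 0 0 0 21.0"}}

```text
time: 11.77
tool_pos: [508.1, 247.8, 54.7]
tcp_rot: [-89.9, -0.1, -15.3]
ft_force: [3.9, 4.9, -2.6]
finger_gap: 0.2
```

Call:
{"op": "move_arm", "data": {"motion": "-0.04 -0.09 0 0 0 0.5; -0.08 -0.17 0 0 0 1; -0.12 -0.26 0 0 0 1.5; -0.16 -0.34 0 0 0 2; -0.19 -0.43 0 0 0 2.5; -0.23 -0.52 0 0 0 3; -0.23 -0.52 0 0 0 3; -0.23 -0.52 0 0 0 3"}}

```text
time: 12.43
tool_pos: [505.9, 242.9, 54.8]
tcp_rot: [-89.9, -0.1, -12.4]
ft_force: [2.8, 5.0, -4.1]
finger_gap: -0.1
```

Call:
{"op": "move_arm", "data": {"motion": "-0.02 -0.05 0 0 0 0.1; -0.03 -0.1 0 0 0 0.2; -0.03 -0.1 0 0 0 0.2; -0.03 -0.1 0 0 0 0.2; -0.03 -0.1 0 0 0 0.2"}}

```text
time: 12.85
tool_pos: [505.8, 242.6, 54.8]
tcp_rot: [-89.8, -0.1, -12.2]
ft_force: [5.4, 8.8, -4.1]
finger_gap: 0.0
```

Call:
{"op": "move_arm", "data": {"motion": "-0.01 -0.03 0 0 0 0; -0.01 -0.03 0 0 0 0; -0.01 -0.03 0 0 0 0; -0.01 -0.03 0 0 0 0; -0.01 -0.03 0 0 0 0; -0.01 -0.03 0 0 0 0"}}

```text
time: 13.35
tool_pos: [505.8, 242.6, 54.8]
tcp_rot: [-89.8, -0.1, -12.2]
ft_force: [4.9, 10.0, -4.8]
finger_gap: 0.1
```

Run:
```python
from bench import eyes,readout
from h import *
o=np.zeros((400,800,3),np.uint8)
w=eyes.snapshot("wrist");s=eyes.snapshot("scene")
o[:300,:400]=cv2.resize(w["image"],(400,300))
o[:,400:]=cv2.resize(s["image"][140:240,290:390],None,fx=4,fy=4)
cv2.imwrite("pics/d.png",o);print(readout.sense()["ft_force"])
```

```text
[ 5.11728123  9.9975812  -5.75769302]
```

View pics/d.png

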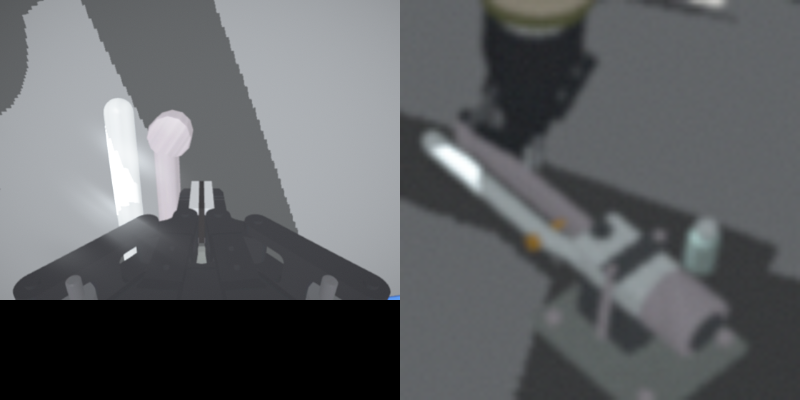

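The lever lies parallel to the bar with a visible gap between them, and the fingers are on its outside only. The force is steady.

```bash
python3 -c "
from bench import r
print(r.hand_in())"
```

```text
the job is handed in; nothing more can be done
None
```

I pressed the large crimper's lever in to its stop, let it spring all the way out, then pressed it to the stop again and handed the job in while holding it there. I used the backs of the closed fingers from the lever's outer side. It took about 13.5 s of the 48 s allowed.

- **Stop:** on both presses the tool stalled at the same place, about (505.8, 242.6) mm at yaw -12.2°, which is parallel to the measured bar direction of -12.3°. The pressing force rose from about 5–6 N to about 12 N on the first press and about 11 N on the second. It rose by about 2 N per 0.5 mm of command while the lever stayed put.
- **Release between presses:** I backed the fingers about 1.5 cm clear, and the force returned to zero. A picture showed the lever swung back out. Contact on the second press came at the same place as the first.
- **Final hold:** the picture shows the lever parallel to the bar with a visible gap, and vial_a still standing. I kept the fingers outside the lever, clear of the bar.
- **Not checked or not clean:** I did not measure the gap in millimetres. The readings also showed about 5 N of sideways and downward force at the pad while holding, which I took to be friction. I didn't compare the rest of the bench, including the small crimper, before and after. The arm passed over it with the fingertips about 230 mm up.

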